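# Start and drive home the clamp screw of a cardboard-strip press

### The arm

A 6-joint arm with a two-finger parallel gripper is mounted at the origin on the work surface. World frame = base frame: x ahead of the robot, y to its left, z up, the work surface at z = 0. Lengths are in m, angles in rad, forces in N, time in s.
With the tool pointing down it reaches from about 0.35 to 0.775 m from the base axis. Payload 7.3 kg.
Tool frame: the origin (TCP) lies on the centre line of the jaws, within the pads' length; the fingertips stand 17 mm ahead of it and the grasp point (between the pads) lies 2 mm behind it (robot.tcp_to_tips is the distance from the TCP to the fingertips, in m); z points along the fingers, y is the line along which they close (so a half turn about z gives the same grasp; the last joint's range is limited). The gripper opens to 92 mm and grips with 3 to 60 N. Pads are 19 mm wide; open, the fingers measure 130 mm over their backs; the gripper's body (75 mm by 190 mm) begins 47 mm behind the grasp point.
Start: joints at [-1.28, 0.342, 1.524, -0, 1.275, -0.146], TCP at [0.222, -0.476, 0.244] pointing down, gripper open.
Joint ranges: [-2.53, 2.53], [-0.77, 2.02], [0.04, 2.7], [-1, 4.14], [0.28, 2.66], [-3.11, 3.11]. Speed limits (rad/s): [2.57, 2.57, 3.14, 3.14, 3.14, 3.14].

### API

Orientations are given as [roll, pitch, yaw] about the fixed x, y, z axes, in that order (R = Rz(yaw) Ry(pitch) Rx(roll)).
In Python, from cell import robot gives the robot as it stands. The module is installed in compiled form; this text tells all that it offers.
- The arm moves only by the tool carry_out, never from a script. Its argument "commands" is a list of rows, each a list of 3 entries, a list of its own where there are three numbers: the shift along the tool's x, y, z in m, then the turn about the tool's z in rad, then the opening, from 0 (shut) to 1 (fully open). In form: [[[dx, dy, dz], yaw, claw], ...]. A call has 1 to 20 rows; each row shifts and turns the commanded pose from where the row before left it, along the tool's axes as they then stand; what a row does not reach is not made up. A row lasts 1/8 s, in which the tool goes at most 62.5 mm and 10.7 degrees, less where a joint would pass 70% of its speed; a pose out of reach is approached as far as the arm can. A call is refused whole if a number of a shift passes 0.0625 or a number of a turn 0.188, either way. A call with a gripper value outside its range is refused whole. The fingers move at their own pace and stop on an object; "newtons" is the grip in N (left out, the last holds). Time passes only in rows, so rows that do not move let the fingers close. It gives the time, the measured TCP pose, the force, the opening and the grip force at its end, in the units of the state.
- robot.observe(): the state, without advancing time (a new reading comes with each control period).
- robot.read_camera(name): name is "scene" or "top" or "wrist"; returns a dict with "pixels" (480x640x3 uint8, red, green, blue), "fx", "fy", "cx", "cy" (pixels), "view" (4x4, takes a point from world to camera coordinates); the wrist camera has in their place "T_tool_cam" (4x4, takes a point from camera to tool coordinates, whose origin is the TCP and whose axes are the flange's). Camera axes: x right, y up, looking along -z (the intrinsics and any distortion apply to the point x, -y, -z); pixel columns grow to the right and rows downward; lengths in m; the calibration is good to about 2 mm. A picture is of the moment at which its call begins: read the wrist's pose just before it. There is no depth.
- robot.hand_in(): hands the job in; it is judged then, once.
Trained networks look in a picture, given as the dict that the camera call returned (one of the last four; its "shot" number tells which), for a name from the list of things; names that differ only in an ending like _2 or _b are one class to them, and where a whole thing is asked for, a point or a joint stands for the part that bears it (a point fixed in the world has none). Each returns a list of dicts, best first, with "p" (0 to 1); they miss things now and then, are a little off and sometimes report something else, mostly with a low value. They report only what shows in the picture. A call takes as long as a camera call. They do not tell look-alikes from the thing itself.
- robot.find_in(picture, name): "at" ([column, row] in pixels, amid what is visible of it).
- robot.tip_of(picture, name): "at" ([column, row] in pixels: a listed point, or the origin of a listed thing).
The state is a dict: "time": time; "qpos": joint angles; "qvel": joint speeds; "joint_efforts": joint torques, N m; "tool_pos": TCP position; "tool_rot": TCP orientation; "contact_force": force on the tool from outside, world axes, zero at the start; "torque": the same for the moment, N m; "opening": finger opening in m; "grip_force": force on a finger pad.
Only numpy, scipy, OpenCV 4.12 (cv2) and the standard library are available. Lean on these libraries where they do the work, as an engineer would, in place of code of your own. Each camera call takes 0.05 s, during which the arm holds its last target. There are 200 camera calls.

### The job

Take the red-handled clamp screw out of its wooden stand and set it upright into the boss of the green strip press with the red handle in line with the white marks, so that it rests on top of the thread. Turn it gently backward (anticlockwise from above) until you feel it drop into the thread start, then drive it forward (clockwise) until it is fully home, and let go. Never force it: do not jam or press the screw hard in either direction, and leave the other things where they are.

Things in the scene. Friction and masses are not known exactly. Their poses are not given: they have to be found in the camera images.
- screw: Steel clamp screw with a red handle, 100 mm tall, 0.24 to 0.39 kg. Origin: centre of its lower tip; z up along the screw. Shank 18 mm in diameter (14 mm over the 5 mm before, 10 mm over the last 4 mm of, its tip). It starts upright in the stand, its tip 8 mm above the table.
- screw_handle (a point): Centre of the red handle bar, 88 mm above the tip: 64 mm long along the screw's x, 14 mm wide along y, 24 mm tall. Below it is a neck 14 mm in diameter and 36 mm long. The bar can be taken from above across its width.
- screw_lugs (a point): On the screw's axis at the underside of its two brass thread lugs, 34 mm above the tip. They stick out along +x and -x to a radius of 18 mm, 5 mm wide and 4 mm thick; half a turn of the screw makes no difference.
- press: Green strip press fixed to the table, 190 x 112 mm and 32 mm high round an upright boss. Origin: on the table, on the boss's axis, at the press's centre. White marks lie along its x axis (both ways). Boss: 51 mm outer diameter, rim 59 mm high; a smooth 20 mm bore up to a height of 34 mm guides the shank, above it is a coarse two-start right-hand thread.
- press_mouth (a point): Centre of the boss's open mouth, 59 mm above the table, 39 mm across; the thread inside leaves 22 mm clear. How far the thread starts are turned within the boss differs each time and is not measured.
- press_on_thread (a point): Where the screw's tip is (within 4 mm up or down, depending on the thread) when it rests on top of the thread, handle along the marks, 18.5 mm above the table. From there a start is 20 to 90 degrees of backward (anticlockwise from above) turning away; the screw climbs 4 mm per radian, then drops 8 to 9 mm. Turning forward before the drop jams on a stop tooth.
- press_home (a point): Where the screw's tip is when fully home, 6 mm above the table. After the drop the tip is about 14 mm up, with 25 degrees of play before a tooth blocks turning back; about 115 degrees forward (clockwise) lower it 4 mm per radian to home. There a tooth resists (0.1 N m can be felt; 0.5 N m jams it). It sinks by its own weight if turned with its handle held loosely.
- stand: Wooden block 150 x 80 x 40 mm with the screw in its middle hole (20 mm, 32 mm deep) and a grey plug in another hole 55 mm along its +x. Origin: centre of its underside.
- plug: Grey plug, 15 mm in diameter, 45 mm long, standing in the stand's other hole; leave it. Origin: its underside.
- tape: White roll of tape, 96 mm across, 25 mm high, lying flat; leave it. Origin: centre of its underside.
- marker_blue: Blue-capped marker, 135 mm long, lying; leave it. Origin: under its middle.
- marker_black: Black-capped marker, 135 mm long, lying; leave it. Origin: under its middle.
- scissors: Green-handled scissors lying flat on the table; leave them. Origin: near the pivot.
- headband: Cardboard headband ring, 176 mm across, 35 mm high; leave it. Origin: its centre, on the table.
Not all that is in view belongs to the job. Several things have the shape of the screw; the one meant has the colours described above.

How it is judged:
By the outcome, as a careful person would: the job done as asked, in the order asked, and still so for the second after the job is handed in, with the robot touching nothing.
It also fails if it takes over 69 s, if anything falls off the work surface, if the arm or the gripper's body presses on something with over 40 N, if the wrist force passes 120 N, or if a joint passes its speed limit or range.

## Working session

There is one attempt and no reset: what is moved stays moved. The work goes in short steps, Python scripts to look and compute and a tool call to move; the robot and the scene stay as the last step left them, time stands still between calls to the robot, and variables do not carry over. Pictures are saved under pics/ and viewed, at most 10 in all, crops included, and the job is handed in when it is done.

Besides the shell and the picture viewer there is one more tool, called after ">>>" as name(argument=value, ...), one argument or row to a line, values as JSON. carry_out: Moves the arm, as the interface text tells. Its arguments: {"type":"object","properties":{"commands":{"type":"array"},"newtons":{"type":"number"}},"required":["commands"]}

```bash
mkdir -p pics; cat > h.py <<'E'
import numpy as np, cv2
from cell import robot
from scipy.spatial.transform import Rotation as R
def shot(n,save=None):
    s=robot.observe(); c=robot.read_camera(n); c['st']=s
    if save: cv2.imwrite('pics/'+save,c['pixels'][:,:,::-1])
    return c
def cam_pose(c):
    if 'view' in c: return np.linalg.inv(np.array(c['view']))
    T=np.eye(4);s=c['st'];T[:3,:3]=R.from_euler('xyz',s['tool_rot']).as_matrix();T[:3,3]=s['tool_pos']
    return T@np.array(c['T_tool_cam'])
def at_z(c,px,z):
    T=cam_pose(c);d=T[:3,:3]@np.array([(px[0]-c['cx'])/c['fx'],-(px[1]-c['cy'])/c['fy'],-1])
    return T[:3,3]+d*(z-T[2,3])/d[2]
def proj(c,p):
    q=np.linalg.inv(cam_pose(c))@np.append(p,1)
    return [c['cx']+c['fx']*q[0]/-q[2], c['cy']-c['fy']*q[1]/-q[2]]
E
python3 - <<'E'
from h import *
for n in ('top','scene'):
    c=shot(n,n+'0.png'); print(n,[k for k in c],cam_pose(c)[:3,3].round(3))
    for t,z in (('screw_handle',.096),('press_mouth',.059),('stand',0),('press',0),('plug',0)):
        for d in robot.tip_of(c,t)[:5]: print(t,round(d['p'],2),np.round(d['at']),at_z(c,d['at'],z).round(3))
s=robot.observe();print(s['time'],s['tool_pos'],s['tool_rot'])
E
```

```text
top ['pixels', 'fx', 'fy', 'cx', 'cy', 'view', 'shot', 'st'] [0.372 0.026 1.724]
screw_handle 0.68 [393. 250.] [ 0.567 -0.165  0.096]
screw_handle 0.62 [222. 202.] [0.706 0.288 0.096]
screw_handle 0.46 [443. 241.] [ 0.589 -0.297  0.096]
stand 0.65 [389. 256.] [ 0.562 -0.165  0.   ]
press 0.76 [285. 275.] [0.513 0.127 0.   ]
plug 0.53 [386. 236.] [ 0.619 -0.159  0.   ]
scene ['pixels', 'fx', 'fy', 'cx', 'cy', 'view', 'shot', 'st'] [ 1.288 -0.478  0.786]
screw_handle 0.84 [164. 298.] [ 0.603 -0.305  0.096]
screw_handle 0.77 [217. 253.] [ 0.552 -0.175  0.096]
press_mouth 0.82 [330. 202.] [0.511 0.133 0.059]
stand 0.89 [226. 288.] [ 0.556 -0.168  0.   ]
press 0.84 [326. 223.] [0.508 0.124 0.   ]
plug 0.72 [444. 241.] [ 0.719  0.297 -0.   ]
plug 0.38 [247. 302.] [ 0.616 -0.155  0.   ]
0.6 [ 0.22209952 -0.47572699  0.24377146] [3.14144159e+00 3.29980185e-05 4.36773681e-01]
```

View pics/top0.png

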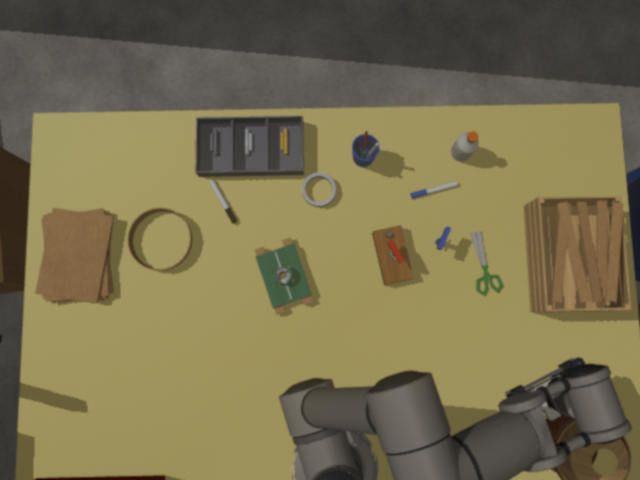

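View pics/scene0.png

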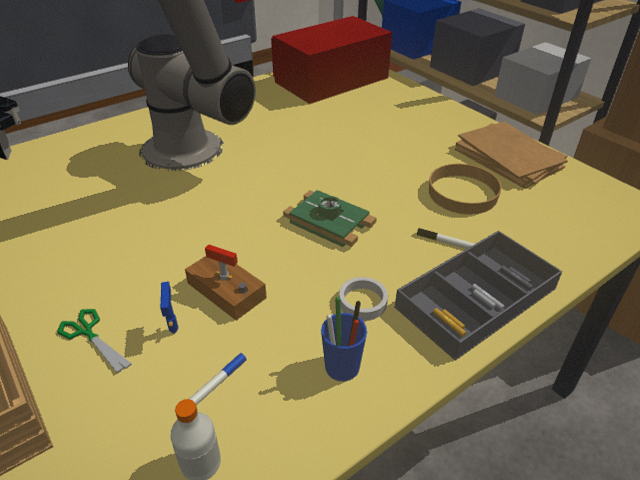

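The candidates for the screw are the red-handled one in the stand, at top pixel (393,250), and the blue-handled look-alike, at (443,240). A third detection at (222,202) is really the black marker. I choose the red one and will check it with a wrist close-up. The press is at (285,275).

>>> carry_out(
  commands=[
    [[0.04,-0.013,0],0,1],
    [[0.05,-0.016,0],0,1],
    [[0.05,-0.016,0],0,1],
    [[0.05,-0.016,0],0,1],
    [[0.05,-0.016,0],0,1],
    [[0.05,-0.016,0],0,1],
    [[0.05,-0.016,0],0,1],
    [[0.03,-0.01,0],0,1],
    [[0,0,0],0,1],
    [[0,0,0],0,1],
  ],
  newtons=20,
)

```text
time: 1.85
tool_pos: [0.5066, -0.2117, 0.2436]
tool_rot: [3.142, 0.001, 0.437]
contact_force: [-1.0, -0.3, -0.1]
opening: 0.0915
grip_force: 0.0
```

```bash
python3 - <<'E'
from h import *
c=shot('wrist','w1.png'); s=c['st'];print(s['time'],s['tool_pos'],s['tool_rot'],s['qpos'],np.round(c['T_tool_cam'],3),c['fx'])
for t,z in (('screw_handle',.096),('screw',.008),('stand',0),('plug',0)):
    for d in robot.tip_of(c,t)[:3]: print(t,round(d['p'],2),np.round(d['at']),at_z(c,d['at'],z).round(4))
E
```

```text
1.85 [ 0.50660378 -0.21172056  0.24362647] [3.14153388e+00 6.07165872e-04 4.36907067e-01] [-5.35162163e-01  3.86478521e-01  1.45711978e+00 -5.55160199e-04
  1.29828804e+00  5.98876578e-01] [[ 0.001  0.959  0.282  0.075]
 [ 1.    -0.001 -0.    -0.001]
 [ 0.     0.282 -0.959 -0.141]
 [ 0.     0.     0.     1.   ]] 374.9221669023915
screw_handle 0.81 [468. 168.] [ 0.5986 -0.2975  0.096 ]
screw_handle 0.64 [299. 140.] [ 0.5634 -0.1724  0.096 ]
screw_handle 0.37 [300. 136.] [ 0.5657 -0.172   0.096 ]
screw 0.83 [303. 138.] [ 0.5627 -0.1739  0.008 ]
screw 0.77 [432. 161.] [ 0.5971 -0.2976  0.008 ]
stand 0.95 [300. 132.] [ 0.5663 -0.1683  0.    ]
stand 0.19 [507.   4.] [ 0.7465 -0.2915  0.    ]
plug 0.92 [313.  78.] [ 0.6169 -0.1594  0.    ]
```

View pics/w1.png

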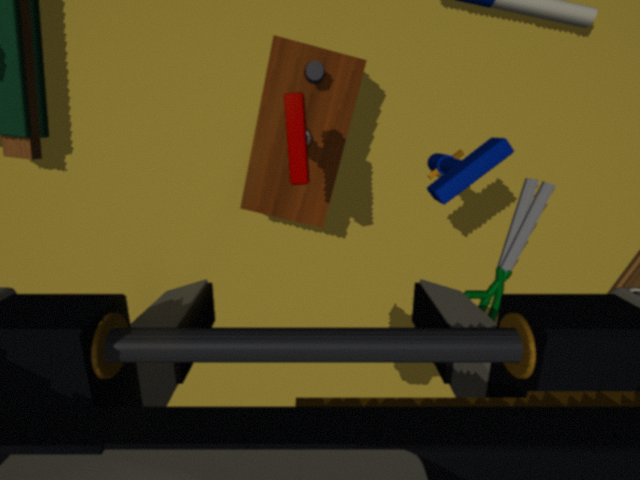

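The wrist view shows the red handle in the stand, its ends at about (294,95) and (300,183). The blue look-alike is at (470,170) and the plug at (314,71). That confirms the red one. Next I'll measure the handle's axis by colour.

```bash
cat >> h.py <<'E'
def red(c,z):
    hsv=cv2.cvtColor(c['pixels'],cv2.COLOR_RGB2HSV)
    m=(((hsv[...,0]<6)|(hsv[...,0]>174))&(hsv[...,1]>190)&(hsv[...,2]>90)).astype(np.uint8)
    n,l,st,ce=cv2.connectedComponentsWithStats(m); i=1+np.argmax(st[1:,4])
    b=cv2.boxPoints(cv2.minAreaRect(np.argwhere(l==i)[:,::-1].astype(np.float32)))
    w=np.array([at_z(c,p,z) for p in b]); e=[w[1]-w[0],w[2]-w[1]]; L=[np.linalg.norm(v) for v in e]
    v=e[int(np.argmax(L))]; return w.mean(0),np.arctan(v[1]/v[0]),L,b.round(),st[i]
def go(s,p,yaw):
    d=R.from_euler('xyz',s['tool_rot']).as_matrix().T@(np.array(p)-s['tool_pos'])
    print('shift',d.round(4),'turn(tool z)',round(s['tool_rot'][2]-yaw,3))
E
python3 - <<'E'
from h import *
c=shot('wrist'); print(red(c,.108)); a=red(c,.108)
go(c['st'],[a[0][0],a[0][1],.2],a[1])
E
```

```text
(array([ 0.56282342, -0.17068373,  0.108     ]), np.float64(0.4963739916762956), [np.float64(0.012382583359452784), np.float64(0.06267823813840624)], array([[283.,  93.],
       [301.,  92.],
       [307., 183.],
       [289., 184.]], dtype=float32), array([ 284,   92,   23,   92, 1587], dtype=int32))
shift [ 0.0685 -0.0139  0.0439] turn(tool z) -0.061
```

>>> carry_out(
  commands=[
    [[0.0345,-0.007,0.01],-0.03,0.7],
    [[0.034,-0.007,0.01],-0.03,0.6],
    [[0,0,0.03],0,0.6],
    [[0,0,0.03],0,0.6],
    [[0,0,0.03],0,0.6],
    [[0,0,0.02],0,0.6],
    [[0,0,0.017],0,0.6],
    [[0,0,0],0,0.6],
    [[0,0,0],0,0.6],
  ],
  newtons=20,
)

```text
time: 3.28
tool_pos: [0.563, -0.1692, 0.0975]
tool_rot: [3.14, -0.001, 0.497]
contact_force: [0.4, 0.5, 0.4]
opening: 0.0553
grip_force: 0.0
```

```bash
python3 - <<'E'
from h import *
c=shot('wrist','w2.png'); a=red(c,.108);print(a); go(c['st'],[a[0][0],a[0][1],.097],a[1]); print(c['st']['contact_force'],c['st']['torque'])
E
```

```text
(array([ 0.57834487, -0.16260506,  0.108     ]), np.float64(0.5150780414614113), [np.float64(0.01283292089974933), np.float64(0.029936921766765292)], array([[302., 254.],
       [337., 254.],
       [337., 327.],
       [302., 327.]], dtype=float32), array([ 302,  254,   36,   74, 2356], dtype=int32))
shift [0.0166 0.0015 0.0006] turn(tool z) -0.018
[0.35270402 0.47354094 0.37836243] [-0.0404383   0.05794036  0.01991587]
```

View pics/w2.png

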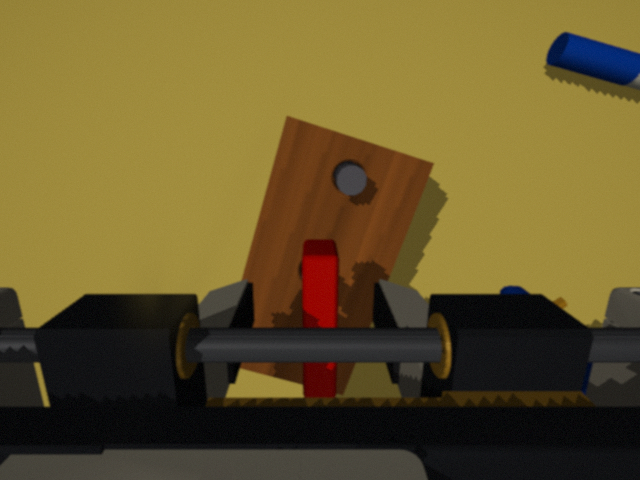

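The handle is centred between the pads: columns 302–337 in the image, with the far end where it should be. I'll close on it.

>>> carry_out(
  commands=[
    [[0,0.001,0],0,0.4],
    [[0,0,0],0,0.15],
    [[0,0,0],0,0],
    [[0,0,0],0,0],
    [[0,0,0],0,0],
    [[0,0,0],0,0],
  ],
  newtons=25,
)

```text
time: 4.08
tool_pos: [0.5631, -0.1699, 0.0968]
tool_rot: [3.141, -0.0, 0.497]
contact_force: [0.4, -1.1, 0.6]
opening: 0.0138
grip_force: 25.0
```

>>> carry_out(
  commands=[
    [[0,0,-0.01],0,0],
    [[0,0,-0.02],0,0],
    [[0,0,-0.02],0,0],
    [[0,0,-0.03],0,0],
    [[0,0,-0.03],0,0],
    [[0,0,-0.03],0,0],
    [[0,0,0],0,0],
  ],
)

```text
time: 4.95
tool_pos: [0.5638, -0.1699, 0.2391]
tool_rot: [3.138, -0.003, 0.497]
contact_force: [1.2, -0.4, -3.3]
opening: 0.0138
grip_force: 25.0
```

```bash
python3 - <<'E'
from h import *
s=robot.observe();print(s['time'],s['opening'],s['contact_force'],s['torque'],s['qpos'])
go(s,[.51,.13,.237],.3)
c=shot('top')
for t,z in (('press_mouth',.059),('press',0)):
  for d in robot.tip_of(c,t)[:2]: print(t,d['p'],d['at'],at_z(c,d['at'],z))
# white marks in top image
g=c['pixels'][240:315,250:320]; big=cv2.resize(g,None,fx=8,fy=8,interpolation=cv2.INTER_CUBIC); cv2.imwrite('pics/t2.png',big[:,:,::-1])
E
```

```text
4.95 0.013826171270129771 [ 1.16439019 -0.41390069 -3.34840986] [0.04200174 0.01081614 0.01997985] [-4.22942447e-01  4.60774787e-01  1.35193743e+00  1.94512956e-04
  1.32423500e+00  6.50923370e-01]
shift [ 0.0957 -0.2893  0.0014] turn(tool z) 0.197
press_mouth 0.67 [280.9, 274.7] [0.51055682 0.13451394 0.059     ]
press 0.87 [285.0, 274.3] [0.51636758 0.12693874 0.        ]
press 0.61 [284.6, 275.2] [0.5138833  0.12807703 0.        ]
```

View pics/t2.png

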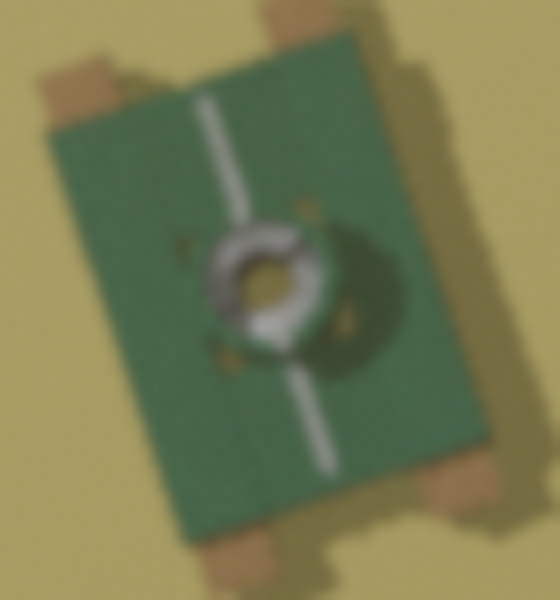

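The marks run from crop pixel (205,100) to (328,470), which is (275.6,252.5) to (291,298.8) in the full image, so the press yaw is about 0.32. The screw is held. I'll move to a place from which the wrist camera looks at the press.

>>> carry_out(
  commands=[
    [[-0.001,-0.02,0],0,0],
    [[-0.002,-0.035,0],0,0],
    [[-0.002,-0.045,0],0,0],
    [[-0.002,-0.048,0],0,0],
    [[-0.002,-0.048,0],0,0],
    [[-0.002,-0.048,0],0,0],
    [[-0.001,-0.04,0],0,0],
    [[-0.001,-0.024,0],0,0],
    [[0,0,0],0.09,0],
    [[0,0,0],0.087,0],
    [[0,0,0],0,0],
    [[0,0,0],0,0],
  ],
)

```text
time: 6.6
tool_pos: [0.4044, 0.0947, 0.236]
tool_rot: [-3.141, 0.001, 0.321]
contact_force: [-0.9, -0.9, -2.9]
opening: 0.0138
grip_force: 25.0
```

```bash
python3 - <<'E'
from h import *
c=shot('wrist','w3.png');s=c['st'];print(s['tool_pos'],s['tool_rot'],s['qpos'])
for t,z in (('press_mouth',.059),('press',0)):
  for d in robot.tip_of(c,t)[:2]: print(t,d['p'],d['at'],at_z(c,d['at'],z))
E
```

```text
[0.40443265 0.09471818 0.23603329] [-3.14127898e+00  1.48583094e-03  3.21295526e-01] [ 4.51471359e-02  1.48368732e-01  1.80972107e+00 -1.11520831e-04
  1.18501792e+00  1.29469021e+00]
press_mouth 0.67 [313.8, 77.4] [0.5126248  0.13109092 0.059     ]
press 0.98 [317.0, 89.3] [0.51064223 0.12717286 0.        ]
```

View pics/w3.png

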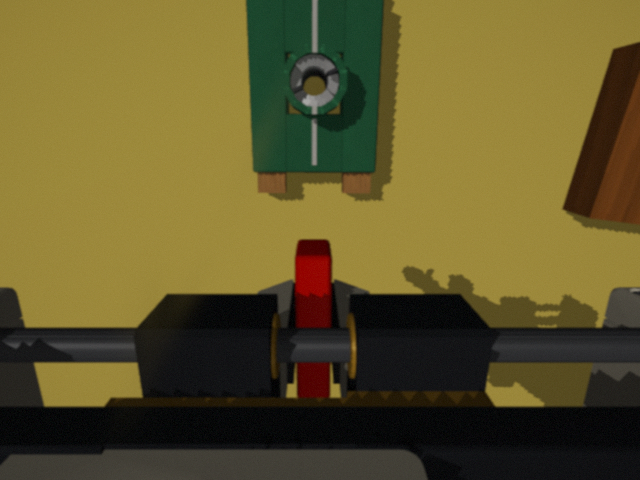

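The wrist view shows the boss at about (315,82) and the marks along column 314–315, parallel to the handle, so yaw 0.321 is close. I'll fit the mouth and the marks here, then once more from closer.

```bash
cat >> h.py <<'E'
def press(c,roi):
    x0,y0,x1,y1=roi; hsv=cv2.cvtColor(c['pixels'],cv2.COLOR_RGB2HSV)
    m=np.zeros(hsv.shape[:2],np.uint8); m[y0:y1,x0:x1]=((hsv[...,1]<60)&(hsv[...,2]>50))[y0:y1,x0:x1]
    n,l,st,ce=cv2.connectedComponentsWithStats(m)
    order=1+np.argsort(-st[1:,4]); i=order[0]
    h=cv2.convexHull(np.argwhere(l==i)[:,::-1].astype(np.int32)); w=np.array([at_z(c,p[0],.059)[:2] for p in h.astype(float)],np.float32)
    ell=cv2.minEnclosingCircle(w); print('mouth',st[i],ell[0],'dia',2*ell[1], 'fit',cv2.fitEllipse(w))
    g=[]
    for j in order[1:4]:
        if st[j,4]<25: continue
        q=np.argwhere(l==j)[:,::-1].astype(float); w=np.array([at_z(c,p,.032)[:2] for p in q]); g.append(w); print('mark',st[j],w.mean(0).round(4))
    if g:
        g=np.vstack(g).astype(np.float32); f=cv2.fitLine(g,cv2.DIST_L2,0,.01,.01).ravel(); print('line yaw',np.arctan(f[1]/f[0]),'pt',f[2:])
E
python3 - <<'E'
from h import *
c=shot('wrist'); press(c,(260,0,370,168)); print(red(c,c['st']['tool_pos'][2]+.011))
E
```

```text
mouth [ 290    0   45   90 1064] (0.5319870114326477, 0.14556682109832764) dia 0.06527421623468399 fit ((0.5362990498542786, 0.13719315826892853), (0.04045536741614342, 0.0729900375008583), 82.14868927001953)
mark [294  74  45  42 698] [0.5044 0.1228]
mark [311 119   6  47 280] [0.4658 0.1155]
line yaw 0.09976095 pt [0.4933316  0.12074231]
(array([0.42607988, 0.10285514, 0.24746195]), np.float64(0.2730284689666826), [np.float64(0.01720047512636529), np.float64(0.012678342232195923)], array([[294., 297.],
       [296., 254.],
       [331., 255.],
       [329., 298.]], dtype=float32), array([ 295,  255,   36,   44, 1409], dtype=int32))
```

>>> carry_out(
  commands=[
    [[0.02,0,0],0,0],
    [[0.02,0,0],0,0],
    [[0,0,0],0,0],
    [[0,0,0],0,0],
  ],
)

```text
time: 7.3
tool_pos: [0.4421, 0.1072, 0.2364]
tool_rot: [-3.141, 0.001, 0.32]
contact_force: [0.1, -0.5, -3.2]
opening: 0.0137
grip_force: 25.0
```

```bash
python3 - <<'E'
from h import *
c=shot('wrist','w4.png'); press(c,(250,0,380,235)); s=c['st']; print(s['tool_pos'],s['tool_rot'])
for t,z in (('press_mouth',.059),('press',0)):
  for d in robot.tip_of(c,t)[:2]: print(t,d['p'],d['at'],at_z(c,d['at'],z))
E
```

```text
mouth [ 291   47   44   93 1020] (0.5360617637634277, 0.14681336283683777) dia 0.07100445032119751 fit ((0.5415077209472656, 0.1362842321395874), (0.040351610630750656, 0.08322103321552277), 87.29438018798828)
mark [295 125  43  84 948] [0.4921 0.1206]
line yaw 0.09059731 pt [0.4921436  0.12056034]
[0.44206368 0.10724824 0.23640488] [-3.14144347e+00  1.27784407e-03  3.20061172e-01]
press_mouth 0.96 [315.2, 131.3] [0.51219782 0.12957712 0.059     ]
press_mouth 0.37 [313.8, 133.9] [0.50990218 0.13001632 0.059     ]
press 0.62 [313.8, 133.8] [0.50934625 0.12972622 0.        ]
```

View pics/w4.png

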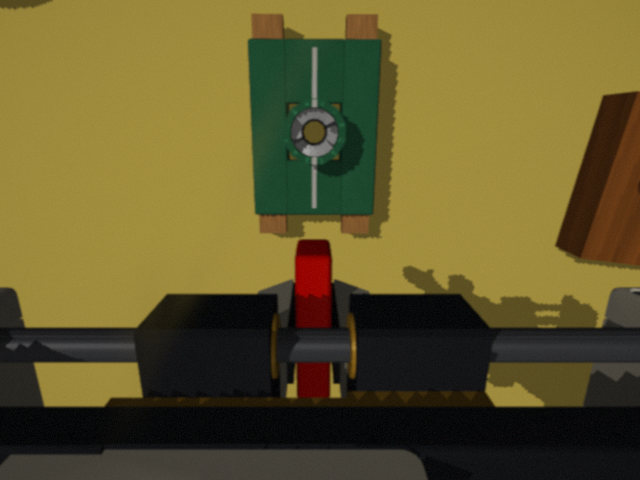

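Mouth centre at about (314.5,132). The marks run from (315,47) to (314,208), and the press plate corners are (249,40), (381,39), (376,214) and (255,214). I'll cross-check these.

```bash
python3 - <<'E'
from h import *
c=shot('wrist'); s=c['st']
A=at_z(c,(314.7,47),.032);B=at_z(c,(314,208),.032); print('marks',A,B,(A+B)/2,np.arctan((A-B)[1]/(A-B)[0]))
q=[at_z(c,p,.032) for p in ((249,40),(381,39),(376,214),(255,214))]; print('plate c',np.mean(q,0),[np.linalg.norm(q[i]-q[i-1]).round(4) for i in range(4)], [np.arctan2(*(q[i]-q[j])[1::-1]).round(3) for i,j in((0,3),(1,2))])
print('mouth',at_z(c,(314.5,132),.059))
Rm=R.from_euler('xyz',s['tool_rot']).as_matrix()
for x in (.032,.03): print('handle end pred',proj(c,s['tool_pos']+Rm@[x,0,-.012]),proj(c,s['tool_pos']+Rm@[x,0,.011]))
print(c['cx'])
go(s,[.511,.130,.236],.32)
E
```

```text
marks [0.57644222 0.15118746 0.032     ] [0.44656651 0.10861715 0.032     ] [0.51150436 0.12990231 0.032     ] 0.3167417907805341
plate c [0.51171159 0.1291069  0.032     ] [np.float64(0.1477), np.float64(0.1096), np.float64(0.1485), np.float64(0.114)] [np.float64(0.31), np.float64(0.34)]
mouth [0.51182187 0.12995347 0.059     ]
handle end pred [np.float64(315.3119294796252), np.float64(253.87337069163652)] [np.float64(314.99997818560695), np.float64(236.48950498551906)]
handle end pred [np.float64(315.2997835335019), np.float64(259.0906382904369)] [np.float64(314.9906335526419), np.float64(241.04185837171036)]
313.06742665478214
shift [0.0725 0.     0.0007] turn(tool z) -0.0
```

The measurements agree within about 1 mm. I use a mouth position of (0.5125, 0.1295) and a marks yaw of 0.318. Now move over it and lower partway.

>>> carry_out(
  commands=[
    [[0.02,0.001,0],0,0],
    [[0.03,0,0],0,0],
    [[0.024,0,0],0,0],
    [[0,0,0.02],0,0],
    [[0,0,0.03],0,0],
    [[0,0,0.025],0,0],
    [[0,0,0.0],0,0],
    [[0,0,0],0,0],
  ],
)

```text
time: 8.5
tool_pos: [0.5139, 0.1297, 0.1628]
tool_rot: [3.141, -0.002, 0.32]
contact_force: [0.6, -0.7, -2.3]
opening: 0.0138
grip_force: 25.0
```

```bash
python3 - <<'E'
from h import *
s=robot.observe();print(s['tool_pos'],s['tool_rot'],s['torque'],s['qpos'])
c=shot('scene'); cv2.imwrite('pics/s1.png',cv2.resize(c['pixels'][130:260,260:400],None,fx=4,fy=4,interpolation=cv2.INTER_CUBIC)[:,:,::-1])
for n in ('scene','top'):
  c=shot(n)
  p=np.array(s['tool_pos']);p[2]-=.0888;print(n,'tip',proj(c,p),'mouth',[(np.round(d['at']),d['p']) for d in robot.tip_of(c,'press_mouth')[:1]],proj(c,[.5125,.1295,.059]))
E
```

```text
[0.51389669 0.12973726 0.16275422] [ 3.14115024e+00 -1.53883407e-03  3.19818813e-01] [0.02430265 0.0163344  0.00413917] [ 1.02699001e-01  4.29329531e-01  1.63033943e+00 -1.13974907e-04
  1.08032568e+00  1.35373046e+00]
scene tip [np.float64(329.9777568492318), np.float64(197.29851375202992)] mouth [(array([330., 202.]), 0.96)] [np.float64(329.42781187750717), np.float64(202.38817736509043)]
top tip [np.float64(282.31322026713565), np.float64(272.95232842490634)] mouth [(array([282., 274.]), 0.93)] [np.float64(282.76044350040115), np.float64(273.9415096805759)]
```

View pics/s1.png

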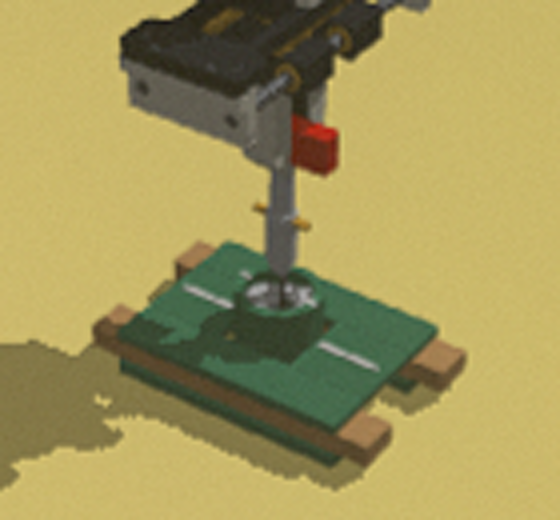

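The tip at crop (283,275) is over the mouth at (281,292). I'll lower it carefully, watching the force.

>>> carry_out(
  commands=[
    [[-0.001,0,0.01],0,0],
    [[0,0,0.01],0,0],
    [[0,0,0.006],0,0],
    [[0,0,0],0,0],
    [[0,0,0],0,0],
  ],
)

```text
time: 9.38
tool_pos: [0.5126, 0.1294, 0.1358]
tool_rot: [3.141, -0.0, 0.32]
contact_force: [0.3, -0.8, -3.6]
opening: 0.0139
grip_force: 25.0
```

>>> carry_out(
  commands=[
    [[0,0,0.004],0,0],
    [[0,0,0.004],0,0],
    [[0,0,0],0,0],
  ],
)

```text
time: 9.75
tool_pos: [0.5121, 0.1293, 0.1273]
tool_rot: [-3.141, 0.001, 0.32]
contact_force: [0.1, 0.5, -3.7]
opening: 0.0137
grip_force: 25.0
```

>>> carry_out(
  commands=[
    [[0,0,0.004],0,0],
    [[0,0,0.003],0,0],
    [[0,0,0],0,0],
  ],
)

```text
time: 10.12
tool_pos: [0.5122, 0.1294, 0.1204]
tool_rot: [-3.142, 0.001, 0.32]
contact_force: [-0.6, 0.5, -3.0]
opening: 0.0141
grip_force: 25.0
```

>>> carry_out(
  commands=[
    [[0,0,0.002],0,0],
    [[0,0,0.002],0,0],
    [[0,0,0],0,0],
  ],
)

```text
time: 10.5
tool_pos: [0.5123, 0.1294, 0.1165]
tool_rot: [3.142, 0.0, 0.32]
contact_force: [0.4, -0.3, -2.8]
opening: 0.014
grip_force: 25.0
```

>>> carry_out(
  commands=[
    [[0,0,0.002],0,0],
    [[0,0,0.002],0,0],
    [[0,0,0],0,0],
  ],
)

```text
time: 10.88
tool_pos: [0.5122, 0.1294, 0.1125]
tool_rot: [-3.142, 0.0, 0.32]
contact_force: [-0.6, -0.1, -3.1]
opening: 0.0137
grip_force: 25.0
```

```bash
python3 - <<'E'
from h import *
s=robot.observe();print(s['tool_pos'],s['contact_force'],s['torque'])
E
```

```text
[0.51224868 0.12936526 0.11248263] [-0.647531   -0.05117885 -3.05623767] [ 0.0050033   0.07899028 -0.02826812]
```

>>> carry_out(
  commands=[
    [[0,0,0.001],0,0],
    [[0,0,0.001],0,0],
    [[0,0,0],0,0],
  ],
)

```text
time: 11.25
tool_pos: [0.5124, 0.1294, 0.1106]
tool_rot: [3.142, 0.0, 0.32]
contact_force: [0.6, 0.5, -2.8]
opening: 0.0138
grip_force: 25.0
```

>>> carry_out(
  commands=[
    [[0,0,0.001],0,0],
    [[0,0,0.001],0,0],
    [[0,0,0],0,0],
  ],
)

```text
time: 11.62
tool_pos: [0.5123, 0.1294, 0.1086]
tool_rot: [3.142, 0.0, 0.32]
contact_force: [-0.5, -0.5, -2.5]
opening: 0.0135
grip_force: 25.0
```

>>> carry_out(
  commands=[
    [[0,0,0.001],0,0],
    [[0,0,0],0,0],
  ],
)

```text
time: 11.88
tool_pos: [0.5124, 0.1294, 0.1077]
tool_rot: [3.142, -0.0, 0.32]
contact_force: [-0.5, -0.0, -3.7]
opening: 0.0138
grip_force: 25.0
```

>>> carry_out(
  commands=[
    [[0,0,0.001],0,0],
    [[0,0,0],0,0],
  ],
)

```text
time: 12.12
tool_pos: [0.5126, 0.1294, 0.1073]
tool_rot: [3.141, -0.001, 0.32]
contact_force: [-1.2, -0.1, 3.7]
opening: 0.0136
grip_force: 25.0
```

>>> carry_out(
  commands=[
    [[0,0,0.001],0,0],
    [[0,0,0],0,0],
  ],
)

```text
time: 12.38
tool_pos: [0.513, 0.1294, 0.1071]
tool_rot: [3.141, -0.002, 0.32]
contact_force: [-2.6, -0.1, 9.8]
opening: 0.0136
grip_force: 25.0
```

Contact at TCP z≈0.107, so the tip is at 0.0185, which is where it should rest on the thread. I'll relieve the push and open slightly to hold the bar loosely, then take a baseline look.

>>> carry_out(
  commands=[
    [[0,0,-0.002],0,0],
    [[0,0,0],0,0.16],
    [[0,0,0],0,0.17],
    [[0,0,0],0,0.17],
    [[0,0,0],0,0.17],
  ],
)

```text
time: 13.0
tool_pos: [0.5124, 0.1294, 0.1076]
tool_rot: [3.142, 0.0, 0.32]
contact_force: [-0.8, 0.1, -0.5]
opening: 0.0155
grip_force: 0.0
```

```bash
cat > look.py <<'E'
from h import *
c=shot('wrist'); a=red(c,.12); s=c['st']
hsv=cv2.cvtColor(c['pixels'],cv2.COLOR_RGB2HSV); m=((hsv[...,0]<6)|(hsv[...,0]>174))&(hsv[...,1]>150)&(hsv[...,2]>40)
m[:,:250]=0;m[:,400:]=0
ys,xs=np.nonzero(m); r0=ys.min(); w=[int((m[r]).sum()) for r in (r0+25,r0+40)]
print('bright bbox',a[4],'all top row',r0,'widths',w)
t=c['pixels'][270:320].astype(int)
print('t',s['time'],'pos',s['tool_pos'].round(4),'yaw',s['tool_rot'][2].round(3),'F',s['contact_force'].round(1),'Tz',s['torque'].round(3),'q6',s['qpos'][5].round(2),'op',round(s['opening'],4),round(s['grip_force'],1))
c=shot('scene'); hsv=cv2.cvtColor(c['pixels'],cv2.COLOR_RGB2HSV); m=((hsv[...,0]<6)|(hsv[...,0]>174))&(hsv[...,1]>150)&(hsv[...,2]>60)
m[:140]=0;m[250:]=0;m[:,:270]=0;m[:,400:]=0; ys,xs=np.nonzero(m); print('scene red',len(ys),xs.mean().round(1),ys.mean().round(1),ys.min(),ys.max())
E
python3 look.py
```

```text
bright bbox [ 297  245   36   82 2396] all top row 239 widths [38, 37]
t 13.0 pos [0.5124 0.1294 0.1076] yaw 0.32 F [-0.8  0.1 -0.5] Tz [-0.024 -0.04   0.039] q6 1.35 op 0.0155 0.0
scene red 35 337.7 184.6 182 192
```

>>> carry_out(
  commands=[
    [[0,0,0],-0.1,0.17],
    [[0,0,0],-0.1,0.17],
    [[0,0,0],-0.1,0.17],
    [[0,0,0],0,0.17],
    [[0,0,0],0,0.17],
  ],
)

```text
time: 13.72
tool_pos: [0.5126, 0.1294, 0.1078]
tool_rot: [3.141, -0.0, 0.618]
contact_force: [0.7, -0.2, 2.4]
opening: 0.0154
grip_force: 1.2
```

```bash
python3 look.py
```

```text
bright bbox [ 298  242   40   84 2470] all top row 239 widths [37, 36]
t 13.725 pos [0.5126 0.1294 0.1078] yaw 0.618 F [ 0.7 -0.2  2.4] Tz [-0.034 -0.074 -0.068] q6 1.06 op 0.0154 1.2
scene red 26 339.3 182.8 181 185
```

>>> carry_out(
  commands=[
    [[0,0,0],-0.08,0.17],
    [[0,0,0],-0.08,0.17],
    [[0,0,0],0,0.17],
    [[0,0,0],0,0.17],
  ],
)

```text
time: 14.32
tool_pos: [0.5127, 0.1294, 0.108]
tool_rot: [3.141, -0.001, 0.779]
contact_force: [0.9, -0.1, 4.1]
opening: 0.0153
grip_force: 2.6
```

```bash
python3 look.py
```

```text
bright bbox [ 298  240   41   86 2549] all top row 239 widths [37, 37]
t 14.325 pos [0.5127 0.1294 0.108 ] yaw 0.779 F [ 0.9 -0.1  4.1] Tz [ 0.004 -0.111 -0.057] q6 0.89 op 0.0153 2.6
scene red 5 342.0 184.0 181 190
```

>>> carry_out(
  commands=[
    [[0,0,-0.0015],0,0.18],
    [[0,0,-0.0003],-0.08,0.18],
    [[0,0,-0.0003],-0.08,0.18],
    [[0,0,0],0,0.18],
    [[0,0,0],0,0.18],
  ],
)

```text
time: 15.05
tool_pos: [0.5121, 0.1293, 0.1095]
tool_rot: [-3.141, 0.001, 0.938]
contact_force: [0.0, 0.8, 1.3]
opening: 0.017
grip_force: 0.8
```

```bash
python3 look.py
```

```text
bright bbox [ 297  239   45   89 2835] all top row 236 widths [37, 38]
t 15.05 pos [0.5121 0.1293 0.1095] yaw 0.938 F [0.  0.8 1.3] Tz [-0.133 -0.017 -0.012] q6 0.73 op 0.017 0.8
scene red 1 336.0 189.0 189 189
```

>>> carry_out(
  commands=[
    [[0,0,-0.0003],-0.08,0.18],
    [[0,0,-0.0003],-0.08,0.18],
    [[0,0,0],0,0.18],
    [[0,0,0],0,0.18],
  ],
)

```text
time: 15.65
tool_pos: [0.5123, 0.1294, 0.1103]
tool_rot: [-3.141, 0.0, 1.098]
contact_force: [-0.5, -0.3, -0.7]
opening: 0.0165
grip_force: 0.2
```

```bash
python3 look.py; python3 -c "
from h import *
c=shot('wrist','w5.png')"
```

```text
bright bbox [ 297  238   45   90 2981] all top row 236 widths [37, 37]
t 15.65 pos [0.5123 0.1294 0.1103] yaw 1.098 F [-0.5 -0.3 -0.7] Tz [-0.083  0.046 -0.011] q6 0.58 op 0.0165 0.2
scene red 9 319.4 181.2 179 188
```

View pics/w5.png

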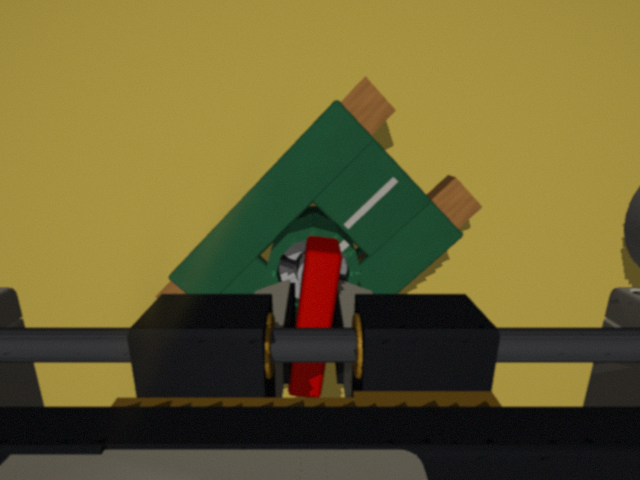

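The handle lags the tool by about 5° within the loose grip, its far end at (323,238), and there is no drop yet. Continue.

>>> carry_out(
  commands=[
    [[0,0,-0.0003],-0.08,0.18],
    [[0,0,-0.0003],-0.08,0.18],
    [[0,0,0],0,0.18],
    [[0,0,0],0,0.18],
  ],
)

```text
time: 16.3
tool_pos: [0.5124, 0.1294, 0.111]
tool_rot: [3.141, -0.0, 1.258]
contact_force: [-0.1, 0.0, -1.0]
opening: 0.0167
grip_force: 0.5
```

```bash
python3 look.py
```

```text
bright bbox [ 297  237   45   91 3029] all top row 236 widths [37, 36]
t 16.3 pos [0.5124 0.1294 0.111 ] yaw 1.258 F [-0.1  0.  -1. ] Tz [-0.056 -0.083 -0.021] q6 0.42 op 0.0167 0.5
scene red 25 320.1 180.7 179 187
```

>>> carry_out(
  commands=[
    [[0,0,-0.0003],-0.08,0.18],
    [[0,0,-0.0003],-0.08,0.18],
    [[0,0,0],0,0.18],
    [[0,0,0],0,0.18],
  ],
)

```text
time: 16.9
tool_pos: [0.5124, 0.1294, 0.1116]
tool_rot: [3.141, 0.0, 1.418]
contact_force: [-0.0, 0.6, 0.3]
opening: 0.0167
grip_force: 0.7
```

```bash
python3 look.py
```

```text
bright bbox [ 297  237   45   91 3032] all top row 236 widths [38, 36]
t 16.9 pos [0.5124 0.1294 0.1116] yaw 1.418 F [-0.   0.6  0.3] Tz [-0.063 -0.095 -0.069] q6 0.26 op 0.0167 0.7
scene red 27 321.8 181.0 178 188
```

>>> carry_out(
  commands=[
    [[0,0,-0.0003],-0.08,0.18],
    [[0,0,-0.0003],-0.08,0.18],
    [[0,0,0],0,0.18],
    [[0,0,0],0,0.18],
  ],
)

```text
time: 17.5
tool_pos: [0.5124, 0.1294, 0.1122]
tool_rot: [3.141, 0.0, 1.578]
contact_force: [0.5, -1.0, -0.3]
opening: 0.0165
grip_force: 0.1
```

```bash
python3 look.py
```

```text
bright bbox [ 297  243   42   85 2778] all top row 242 widths [36, 37]
t 17.5 pos [0.5124 0.1294 0.1122] yaw 1.578 F [ 0.5 -1.  -0.3] Tz [-0.026 -0.134 -0.017] q6 0.1 op 0.0165 0.1
scene red 24 322.2 181.6 178 185
```

```bash
python3 - <<'E'
from h import *
c=shot('wrist','w6.png'); a=cv2.imread('pics/w5.png')[:,:,::-1]; b=c['pixels']
for n,i in (('pre',a),('now',b)):
    print(n,[i[225:300:3,x,0].tolist() for x in (318,326)])
    for r in (262,275,390): 
        m=np.nonzero((i[r,:,0]>60)&(i[r,:,1]<40))[0]; print(r,m.min() if len(m) else None,m.max() if len(m) else None,len(m))
    m=(i[:,280:360,0]>60)&(i[:,280:360,1]<40);ys=np.nonzero(m)[0];print('rows',ys.min(),ys.max())
g=np.hstack([a[200:420,240:400],b[200:420,240:400]]); cv2.imwrite('pics/cmp.png',cv2.resize(g,None,fx=2.4,fy=2.4)[:,:,::-1])
E
```

```text
pre [[16, 25, 28, 29, 84, 94, 93, 93, 97, 143, 161, 160, 160, 164, 161, 161, 160, 159, 159, 158, 157, 158, 160, 157, 161], [18, 19, 29, 28, 70, 90, 94, 91, 93, 124, 157, 158, 157, 159, 161, 157, 158, 157, 157, 158, 158, 161, 157, 157, 157]]
262 304 340 37
275 303 339 37
390 289 320 32
rows 236 397
now [[12, 27, 27, 28, 32, 76, 97, 96, 100, 101, 102, 101, 128, 161, 159, 155, 154, 155, 156, 156, 153, 154, 155, 156, 155], [19, 16, 30, 28, 32, 54, 99, 100, 98, 102, 101, 102, 113, 155, 155, 154, 153, 153, 153, 151, 152, 153, 153, 154, 152]]
262 304 338 35
275 303 338 36
390 288 319 32
rows 242 397
```

View pics/cmp.png

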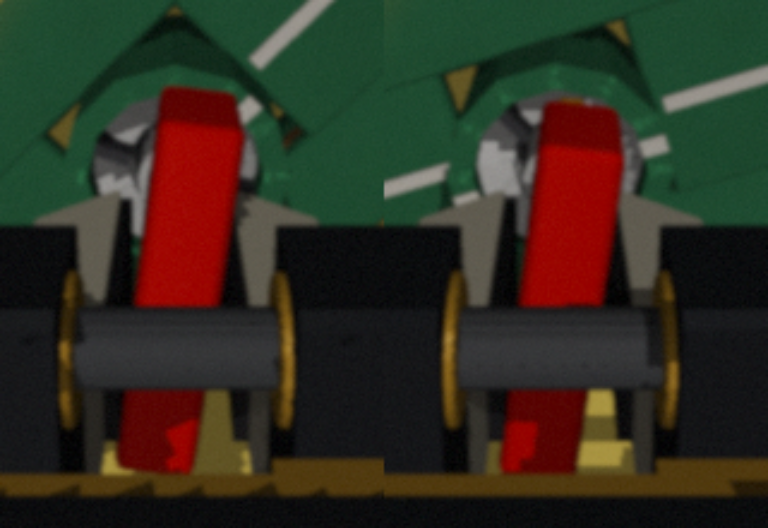

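In the comparison (left is before, right is now), the bar's far top edge jumped from about row 252 to 261. That suggests the drop, but also some lean. I'll open a little and back straight up to measure the handle height unobstructed.

>>> carry_out(
  commands=[
    [[0,0,0],0,0.4],
    [[0,0,-0.005],0,0.4],
    [[0,0,-0.02],0,0.4],
    [[0,0,-0.03],0,0.4],
    [[0,0,-0.04],0,0.4],
    [[-0.03,0,-0.01],0,0.4],
    [[-0.03,0,0],0,0.4],
    [[0,0,0],0,0.4],
    [[0,0,0],0,0.4],
  ],
)

```text
time: 18.77
tool_pos: [0.5128, 0.0698, 0.2173]
tool_rot: [-3.142, -0.0, 1.579]
contact_force: [-0.8, 0.7, -0.2]
opening: 0.037
grip_force: 0.0
```

```bash
cat > ht.py <<'E'
from h import *
from scipy.optimize import least_squares
H={}
def corners(c,lo):
    hsv=cv2.cvtColor(c['pixels'],cv2.COLOR_RGB2HSV)
    m=(((hsv[...,0]<7)|(hsv[...,0]>173))&(hsv[...,1]>170)&(hsv[...,2]>lo)).astype(np.uint8)
    n,l,st,ce=cv2.connectedComponentsWithStats(m); best=None
    for i in range(1,n):
        if st[i,4]>40 and (best is None or np.hypot(*(ce[i]-proj(c,[.512,.129,.105])))<np.hypot(*(ce[best]-proj(c,[.512,.129,.105])))): best=i
    return st[best],l==best
def sil(c,p):  # model silhouette of the bar: x,y,ztop,yaw
    x,y,zt,yw=p; q=[]
    for a in(-.032,.032):
        for b in(-.007,.007):
            for z in(zt,zt-.024): q.append(proj(c,[x+a*np.cos(yw)-b*np.sin(yw),y+a*np.sin(yw)+b*np.cos(yw),z]))
    im=np.zeros((480,640),np.uint8); cv2.fillConvexPoly(im,cv2.convexHull((np.array(q)*16).astype(np.int32)).reshape(-1,1,2),1,shift=4); return im
from scipy.optimize import minimize
for n in ('wrist','scene'):
    c=shot(n); st,m=corners(c,45); print(n,'red',st); H[n]=(c,m)
y0=H['wrist'][0]['st']['tool_rot'][2]+.0
iou=lambda n,p:(lambda a,b:(a&b).sum()/(a|b).sum())(sil(H[n][0],p)>0,H[n][1])
for ns in (('wrist','scene'),('wrist',),('scene',)):
    best=None
    for zt in (.105,.113,.122):
        for dy in(-.15,0):
            p0=np.array([.5124,.1294,zt,y0+dy]); S=np.array([.002,.002,.004,.05])
            r=minimize(lambda u:-sum(iou(n,p0+u*S) for n in ns)/len(ns)+2e-3*(u[:2]**2).sum(),np.zeros(4),method='Nelder-Mead',options=dict(initial_simplex=np.vstack([np.zeros(4),2*np.eye(4)]),maxiter=250))
            if best is None or r.fun<best[0]: best=(r.fun,(p0+r.x*S).round(4))
    print(ns,best)
s=robot.observe(); print(s['time'],s['tool_pos'],s['tool_rot'][2],s['contact_force'])
E
python3 ht.py
```

```text
wrist red [ 301  115   33  103 2213]
scene red [314 176  27  13 107]
('wrist', 'scene') (np.float64(-0.5769843226742861), array([0.5132, 0.1232, 0.1188, 1.4684]))
('wrist',) (np.float64(-0.9252760743365831), array([0.5135, 0.1225, 0.1113, 1.4563]))
('scene',) (np.float64(-0.2975593740623627), array([0.509 , 0.1268, 0.1194, 1.7677]))
18.875 [0.51281423 0.07016701 0.21713105] 1.5805315554008939 [-0.46902104  0.22821662  1.27657501]
```

```bash
python3 - <<'E'
from h import *
c=shot('scene'); i=c['pixels'].astype(int); m=(i[...,0]>2.2*i[...,1])&(i[...,0]>2.2*i[...,2])&(i[...,0]>30)
m[:150]=0;m[230:]=0;m[:,:290]=0;m[:,:]&=True;m[:,370:]=0
n,l,st,ce=cv2.connectedComponentsWithStats(m.astype(np.uint8)); print(st[1:][st[1:,4]>10])
for yc in (.1294,.1225):
  for zt in (.1135,.1225):
    q=np.array([proj(c,[.5128+a*np.cos(1.46)-b*np.sin(1.46),yc+a*np.sin(1.46)+b*np.cos(1.46),z]) for a in(-.032,.032) for b in(-.007,.007) for z in(zt,zt-.024)])
    print(yc,zt,q.min(0).round(1),q.max(0).round(1))
E
```

```text
[[314 176  27  16 155]]
0.1294 0.1135 [315.7 177. ] [343.8 197.3]
0.1294 0.1225 [315.7 173.6] [343.9 194. ]
0.1225 0.1135 [313.1 178. ] [341.3 198.4]
0.1225 0.1225 [313.1 174.6] [341.4 195.1]
```

```bash
cat > ht2.py <<'E'
from h import *
from scipy.optimize import minimize
import ht_util
E
cat > ht2.py <<'E'
from h import *
from scipy.optimize import minimize
AX=np.array([.5124,.1294,.025])
def bar(p):  # tip z, yaw, lean along bar, lean across bar
    zt,yw,t1,t2=p; Q=R.from_euler('z',yw)*R.from_euler('yx',[t1,t2])
    return np.array([AX+Q.apply([a,b,zt+z-AX[2]]) for a in(-.032,.032) for b in(-.007,.007) for z in(.1,.076)])
c=shot('wrist'); yaw=c['st']['tool_rot'][2]; i=c['pixels'].astype(int); m=(i[...,0]>2.2*i[...,1])&(i[...,0]>2.2*i[...,2])&(i[...,0]>40)
n,l,st,ce=cv2.connectedComponentsWithStats(m.astype(np.uint8)); k=1+np.argmin(np.hypot(*(ce[1:]-proj(c,[.512,.129,.105])).T)+1e4*(st[1:,4]<300)); M=l==k; print('wrist',st[k])
d=shot('scene'); i=d['pixels'].astype(int); m=(i[...,0]>2.2*i[...,1])&(i[...,0]>2.2*i[...,2])&(i[...,0]>30); m[:150]=0;m[230:]=0;m[:,:290]=0;m[:,370:]=0
n,l,st,ce=cv2.connectedComponentsWithStats(m.astype(np.uint8)); b=st[1+np.argmax(st[1:,4])]; print('scene',b)
def cost(p,parts=False):
    B=bar(p); q=np.array([proj(c,x) for x in B]); im=np.zeros(M.shape,np.uint8)
    cv2.fillConvexPoly(im,cv2.convexHull((q*16).astype(np.int32)).reshape(-1,1,2),1,shift=4); im=im>0
    iou=(im&M).sum()/(im|M).sum(); s=np.array([proj(d,x) for x in B])
    e=np.array([s[:,0].min()-b[0],s[:,0].max()-b[0]-b[2],s[:,1].min()-b[1]])
    return (iou,e.round(1)) if parts else 1-iou+.004*(e**2).sum()+.1*(p[2]**2+p[3]**2)
for z in (.010,.014,.018,.022,.025):
    r=min((minimize(lambda u:cost([z,yaw+u[0]*.1,u[1]*.05,u[2]*.05]),u0,method='Nelder-Mead',options=dict(initial_simplex=np.vstack([u0,u0+np.eye(3)]))) for u0 in (np.array([-1,0,0.]),np.array([-1,-1,0.]),np.array([-1,1,0.]))),key=lambda r:r.fun)
    u=r.x; p=[z,yaw+u[0]*.1,u[1]*.05,u[2]*.05]; print(z,r.fun.round(4),cost(p,1),np.round(p,3))
E
python3 ht2.py
```

```text
wrist [ 301  116   34  104 2278]
scene [314 176  27  19 154]
0.01 0.0811 (np.float64(0.9541206457094308), array([-1.2,  0.4,  2.6])) [ 0.01   1.46  -0.097  0.024]
0.014 0.0596 (np.float64(0.9521209575808484), array([-1.1,  0.4,  1.1])) [ 0.014  1.467 -0.091  0.021]
0.018 0.0683 (np.float64(0.9378088962108732), array([-0.9,  0.6, -0.4])) [ 0.018  1.463 -0.078  0.018]
0.022 0.1073 (np.float64(0.912625250501002), array([-0.7,  0.8, -1.9])) [ 0.022  1.461 -0.069  0.015]
0.025 0.1474 (np.float64(0.8950884086444008), array([-0.8,  0.8, -3. ])) [ 0.025  1.462 -0.067  0.014]
```

The fit gives a tip height of 0.014 m, so it has dropped, with a bar yaw of 1.465 (66° of backward turning). Re-approach, aligned to the bar, and hold loosely.

>>> carry_out(
  commands=[
    [[0.03,0,0],0,0.4],
    [[0.029,0,0],0.115,0.4],
    [[0,0,0.03],0,0.4],
    [[0,0,0.03],0,0.4],
    [[0,0,0.03],0,0.4],
    [[0,0,0.02],0,0.4],
    [[0,0,0.009],0,0.4],
    [[0,0,0],0,0.25],
    [[0,0,0],0,0.18],
    [[0,0,0],0,0.18],
    [[0,0,0],0,0.18],
  ],
)

```text
time: 20.4
tool_pos: [0.513, 0.1284, 0.0989]
tool_rot: [3.14, -0.0, 1.465]
contact_force: [0.2, 1.1, 1.2]
opening: 0.0164
grip_force: 0.4
```

>>> carry_out(
  commands=[
    [[0,0,0],0.08,0.18],
    [[0,0,0],0.08,0.18],
    [[0,0,0],0.08,0.18],
    [[0,0,0],0.08,0.18],
    [[0,0,0],0,0.18],
  ],
)

```text
time: 21.02
tool_pos: [0.5141, 0.1285, 0.0987]
tool_rot: [3.138, -0.002, 1.145]
contact_force: [5.4, 0.2, -2.6]
opening: 0.0171
grip_force: 15.1
```

```bash
python3 look.py
```

```text
bright bbox [ 283  261   45   67 2286] all top row 261 widths [39, 42]
t 21.025 pos [0.5141 0.1285 0.0987] yaw 1.145 F [ 5.4  0.2 -2.6] Tz [ 0.149 -0.806  0.441] q6 0.53 op 0.0171 15.1
scene red 16 317.7 183.8 182 186
```

>>> carry_out(
  commands=[
    [[0,0,0],-0.12,0.18],
    [[0,0,0],-0.08,0.18],
    [[0,0,0],0,0.2],
    [[0,0,0],0,0.2],
  ],
)

```text
time: 21.62
tool_pos: [0.5125, 0.1284, 0.0983]
tool_rot: [3.141, -0.0, 1.343]
contact_force: [0.9, 0.1, 0.3]
opening: 0.0186
grip_force: 0.3
```

```bash
python3 look.py; python3 ht2.py
```

```text
bright bbox [ 298  260   39   68 2421] all top row 260 widths [39, 40]
t 21.625 pos [0.5125 0.1284 0.0983] yaw 1.343 F [0.9 0.1 0.3] Tz [ 0.028 -0.152  0.038] q6 0.33 op 0.0186 0.3
scene red 32 320.7 183.4 181 186
wrist [ 298  260   41   69 2659]
scene [314 181  13  14  95]
0.01 0.9882 (np.float64(0.04934341424592121), array([0.3, 2.3, 0.2])) [ 0.01   2.204 -0.375 -0.143]
0.014 1.0075 (np.float64(0.02129256167338899), array([ 0.4,  1.6, -0.4])) [ 0.014  2.231 -0.39  -0.146]
0.018 1.0213 (np.float64(0.0), array([ 0. ,  0.1, -0.3])) [ 0.018  2.266 -0.423 -0.169]
0.022 1.0235 (np.float64(0.0), array([ 0.1,  0. , -0.4])) [ 0.022  2.268 -0.454 -0.153]
0.025 1.0253 (np.float64(0.0), array([ 0.1,  0. , -0.4])) [ 0.025  2.267 -0.478 -0.14 ]
```

Resistance came too early, so I stopped and backed off. I'll clear the view and measure again.

>>> carry_out(
  commands=[
    [[0,0,0],0,0.4],
    [[0,0,-0.01],0,0.4],
    [[0,0,-0.03],0,0.4],
    [[0,0,-0.04],0,0.4],
    [[0,0,-0.04],0,0.4],
    [[-0.03,0,0],0,0.4],
    [[-0.03,0,0],0,0.4],
    [[0,0,0],0,0.4],
  ],
)

```text
time: 22.82
tool_pos: [0.4986, 0.0686, 0.219]
tool_rot: [3.141, 0.0, 1.342]
contact_force: [0.7, 0.4, 0.5]
opening: 0.0364
grip_force: 0.0
```

```bash
python3 ht2.py; python3 -c "
from h import *
c=shot('wrist','w7.png');print(c['st']['tool_pos'],c['st']['tool_rot'],c['st']['contact_force'])
print('tiplugs',[(d['p'],d['at']) for d in robot.tip_of(c,'screw_lugs')[:2]])
for d in robot.tip_of(c,'screw_handle')[:1]: print(d['p'],d['at'],[at_z(c,d['at'],z) for z in (.102,.111)])
"
```

```text
wrist [ 305  109   24  104 2247]
scene [314 176  27  13 115]
0.01 0.0846 (np.float64(0.9620253164556962), array([-1.4,  0.8,  3. ])) [ 0.01   1.372 -0.086  0.019]
0.014 0.0576 (np.float64(0.9638709677419355), array([-1.5,  0.8,  1.5])) [ 0.014  1.372 -0.084  0.018]
0.018 0.0626 (np.float64(0.9493029150823827), array([-1.3,  1. ,  0.1])) [ 0.018  1.362 -0.074  0.02 ]
0.022 0.0918 (np.float64(0.9273627734213784), array([-1.2,  1.2, -1.4])) [ 0.022  1.36  -0.066  0.018]
0.025 0.1257 (np.float64(0.9108228617754357), array([-1. ,  1.4, -2.5])) [ 0.025  1.358 -0.059  0.017]
[0.4990798  0.07005891 0.21870291] [ 3.14098486e+00 -4.27358869e-04  1.34392533e+00] [-0.74375641  0.72454851  0.91540705]
tiplugs [(0.56, [314.9, 151.0])]
0.67 [314.4, 164.9] [array([0.51090644, 0.12217543, 0.102     ]), array([0.51105224, 0.12295928, 0.111     ])]
```

The screw has settled at about 0.015 (dropped) but leans about 5° along the bar, so it probably wedged. I'll take the bar at its own centre with a light 8 N grip, which also caps the torque, straighten it and then turn while following the pitch.

>>> carry_out(
  commands=[
    [[0.027,0.001,0],-0.028,0.4],
    [[0.027,0,0],0,0.4],
    [[0,0,0.03],0,0.4],
    [[0,0,0.03],0,0.4],
    [[0,0,0.03],0,0.4],
    [[0,0,0.02],0,0.4],
    [[0,0,0.01],0,0.3],
    [[0,0,0],0,0.2],
    [[0,0,0],0,0.05],
    [[0,0,0],0,0.05],
    [[0,0,0],0,0.05],
  ],
  newtons=8,
)

```text
time: 24.45
tool_pos: [0.5122, 0.1226, 0.0989]
tool_rot: [3.139, -0.001, 1.373]
contact_force: [3.6, 1.1, -1.0]
opening: 0.0136
grip_force: 8.0
```

>>> carry_out(
  commands=[
    [[0.002,0,0],0,0.05],
    [[0.002,0,0],0,0.05],
    [[0.002,0,0],0,0.05],
    [[0,0,0],0,0.05],
  ],
)

```text
time: 24.95
tool_pos: [0.513, 0.1272, 0.0992]
tool_rot: [3.14, 0.002, 1.373]
contact_force: [0.4, -5.6, 5.9]
opening: 0.014
grip_force: 8.0
```

```bash
python3 look.py
```

```text
bright bbox [ 294  248   39   80 2891] all top row 247 widths [40, 41]
t 24.95 pos [0.513  0.1272 0.0992] yaw 1.373 F [ 0.4 -5.6  5.9] Tz [-0.987 -0.109  0.009] q6 0.3 op 0.014 8.0
scene red 26 320.8 182.3 180 185
```

>>> carry_out(
  commands=[
    [[-0.0015,0,-0.001],0,0.05],
    [[0,0,0],0,0.05],
  ],
)

```text
time: 25.3
tool_pos: [0.5127, 0.1267, 0.0995]
tool_rot: [3.14, -0.0, 1.373]
contact_force: [2.4, -2.3, 1.1]
opening: 0.0138
grip_force: 8.0
```

>>> carry_out(
  commands=[
    [[0,0,0.0002],0.05,0.05],
    [[0,0,0.0002],0.05,0.05],
    [[0,0,0.0002],0.05,0.05],
    [[0,0,0],0,0.05],
  ],
)

```text
time: 25.8
tool_pos: [0.5129, 0.1269, 0.0992]
tool_rot: [3.14, -0.001, 1.224]
contact_force: [3.0, -1.5, 4.5]
opening: 0.015
grip_force: 8.3
```

```bash
python3 look.py
```

```text
bright bbox [ 287  249   43   79 2825] all top row 249 widths [39, 39]
t 25.8 pos [0.5129 0.1269 0.0992] yaw 1.224 F [ 3.  -1.5  4.5] Tz [-0.324 -0.578  0.249] q6 0.45 op 0.015 8.3
scene red 20 320.2 182.3 180 184
```

>>> carry_out(
  commands=[
    [[0,0,-0.0005],-0.05,0.05],
    [[0,0,-0.0002],-0.05,0.05],
    [[0,0,-0.0002],-0.05,0.05],
    [[0,0,0],0,0.05],
  ],
  newtons=6,
)

```text
time: 26.4
tool_pos: [0.5125, 0.1267, 0.0995]
tool_rot: [3.141, 0.0, 1.373]
contact_force: [4.0, -2.4, 1.0]
opening: 0.0141
grip_force: 6.0
```

>>> carry_out(
  commands=[
    [[0,0,-0.0002],-0.05,0.05],
    [[0,0,-0.0002],-0.05,0.05],
    [[0,0,0],0,0.05],
  ],
)

```text
time: 26.78
tool_pos: [0.5117, 0.1271, 0.0994]
tool_rot: [-3.14, -0.0, 1.472]
contact_force: [2.7, -1.1, -1.9]
opening: 0.014
grip_force: 6.0
```

```bash
python3 look.py
```

```text
bright bbox [ 293  248   40   80 2872] all top row 248 widths [39, 41]
t 26.775 pos [0.5117 0.1271 0.0994] yaw 1.472 F [ 2.7 -1.1 -1.9] Tz [-0.136 -0.718  0.071] q6 0.2 op 0.014 6.0
scene red 20 320.4 182.4 180 185
```

>>> carry_out(
  commands=[
    [[0,0,-0.0002],-0.05,0.05],
    [[0,0,-0.0002],-0.05,0.05],
    [[0,0,0],0,0.05],
  ],
)

```text
time: 27.25
tool_pos: [0.5113, 0.1271, 0.0997]
tool_rot: [-3.139, -0.0, 1.572]
contact_force: [1.4, 1.1, -3.0]
opening: 0.0139
grip_force: 6.0
```

```bash
python3 look.py
```

```text
bright bbox [ 294  248   39   80 2814] all top row 247 widths [40, 41]
t 27.25 pos [0.5113 0.1271 0.0997] yaw 1.572 F [ 1.4  1.1 -3. ] Tz [-0.01  -0.438 -0.012] q6 0.1 op 0.0139 6.0
scene red 19 320.6 182.6 180 187
```

>>> carry_out(
  commands=[
    [[0,0,-0.0002],-0.05,0.05],
    [[0,0,-0.0002],-0.05,0.05],
    [[0,0,0],0,0.05],
  ],
)

```text
time: 27.72
tool_pos: [0.5116, 0.1269, 0.1004]
tool_rot: [-3.14, -0.0, 1.671]
contact_force: [0.6, 0.2, -2.7]
opening: 0.0137
grip_force: 6.0
```

```bash
python3 look.py
```

```text
bright bbox [ 294  248   39   80 2760] all top row 247 widths [40, 41]
t 27.725 pos [0.5116 0.1269 0.1004] yaw 1.671 F [ 0.6  0.2 -2.7] Tz [-0.018 -0.229  0.015] q6 -0.0 op 0.0137 6.0
scene red 21 322.0 182.8 180 186
```

>>> carry_out(
  commands=[
    [[0,0,0],0,0.165],
    [[0,0,0],0,0.165],
    [[0,0,0],0,0.165],
  ],
)

```text
time: 28.2
tool_pos: [0.5123, 0.1269, 0.1009]
tool_rot: [3.141, 0.0, 1.673]
contact_force: [0.0, -0.2, -0.4]
opening: 0.0153
grip_force: 0.0
```

```bash
python3 look.py
```

```text
bright bbox [ 294  238   37   90 3040] all top row 237 widths [37, 37]
t 28.2 pos [0.5123 0.1269 0.1009] yaw 1.673 F [ 0.  -0.2 -0.4] Tz [-0.004 -0.091 -0.002] q6 -0.0 op 0.0153 0.0
scene red 12 322.2 185.2 183 187
```

The bar's edge went from row 248 to 238, it looks narrower, and the scene row shifted by 2.5 px. That is the true drop; before, it was only half caught. Now forward, gently, with the torque checked.

>>> carry_out(
  commands=[
    [[0,0,0],0.08,0.165],
    [[0,0,0],0.08,0.165],
    [[0,0,0],0.05,0.165],
    [[0,0,0],0,0.165],
  ],
)

```text
time: 28.8
tool_pos: [0.5122, 0.1269, 0.1007]
tool_rot: [3.141, 0.0, 1.463]
contact_force: [0.4, 0.6, 0.4]
opening: 0.0153
grip_force: 0.1
```

```bash
python3 look.py
```

```text
bright bbox [ 290  235   40   93 3159] all top row 235 widths [38, 37]
t 28.8 pos [0.5122 0.1269 0.1007] yaw 1.463 F [0.4 0.6 0.4] Tz [-0.03  -0.123  0.021] q6 0.21 op 0.0153 0.1
scene red 18 321.8 185.1 182 193
```

>>> carry_out(
  commands=[
    [[0,0,0.0003],0.08,0.165],
    [[0,0,0.0003],0.08,0.165],
    [[0,0,0.0003],0.08,0.165],
    [[0,0,0.0003],0.08,0.165],
    [[0,0,0.0003],0.08,0.165],
    [[0,0,0],0,0.165],
  ],
)

```text
time: 29.65
tool_pos: [0.5122, 0.1269, 0.0992]
tool_rot: [3.142, 0.0, 1.064]
contact_force: [0.6, 0.0, -0.2]
opening: 0.0152
grip_force: 0.1
```

```bash
python3 look.py
```

```text
bright bbox [ 290  233   40   95 3259] all top row 232 widths [37, 37]
t 29.65 pos [0.5122 0.1269 0.0992] yaw 1.064 F [ 0.6  0.  -0.2] Tz [ 0.018 -0.025  0.012] q6 0.6 op 0.0152 0.1look.py:10: RuntimeWarning: Mean of empty slice.
  m[:140]=0;m[250:]=0;m[:,:270]=0;m[:,400:]=0; ys,xs=np.nonzero(m); print('scene red',len(ys),xs.mean().round(1),ys.mean().round(1),ys.min(),ys.max())
  ret = ret.dtype.type(ret / rcount)
Traceback (most recent call last):
  File "look.py", line 10, in <module>
    m[:140]=0;m[250:]=0;m[:,:270]=0;m[:,400:]=0; ys,xs=np.nonzero(m); print('scene red',len(ys),xs.mean().round(1),ys.mean().round(1),ys.min(),ys.max())
                                                                                                                                      ~~~~~~^^
ValueError: zero-size array to reduction operation minimum which has no identity
```

>>> carry_out(
  commands=[
    [[0,0,0.0003],0.08,0.165],
    [[0,0,0.0003],0.08,0.165],
    [[0,0,0.0003],0.08,0.165],
    [[0,0,0.0003],0.08,0.165],
    [[0,0,0.0003],0.08,0.165],
    [[0,0,0],0,0.165],
  ],
)

```text
time: 30.5
tool_pos: [0.5121, 0.1269, 0.0977]
tool_rot: [3.142, 0.0, 0.665]
contact_force: [0.5, -0.4, -0.6]
opening: 0.0155
grip_force: 0.1
```

>>> carry_out(
  commands=[
    [[0,0,0.0003],0.08,0.165],
    [[0,0,0.0003],0.08,0.165],
    [[0,0,0.0003],0.08,0.165],
    [[0,0,0],0,0.165],
  ],
)

```text
time: 31.0
tool_pos: [0.5121, 0.1268, 0.0967]
tool_rot: [3.142, 0.0, 0.426]
contact_force: [-0.2, 0.3, -0.0]
opening: 0.0152
grip_force: 0.1
```

```bash
sed -i '/^c=shot(.scene/,$d' look.py; python3 look.py
```

```text
bright bbox [ 292  235   38   92 2811] all top row 231 widths [36, 39]
t 31.0 pos [0.5121 0.1268 0.0967] yaw 0.426 F [-0.2  0.3 -0. ] Tz [ 0.011  0.022 -0.008] q6 1.24 op 0.0152 0.1
```

Free and sinking. Now smaller steps, watching the torque.

>>> carry_out(
  commands=[
    [[0,0,0.0003],0.08,0.165],
    [[0,0,0.0003],0.08,0.165],
    [[0,0,0.0003],0.08,0.165],
    [[0,0,0],0,0.165],
  ],
)

```text
time: 31.55
tool_pos: [0.512, 0.127, 0.0959]
tool_rot: [-3.141, 0.0, 0.186]
contact_force: [-1.2, 1.2, 0.5]
opening: 0.0153
grip_force: 1.7
```

```bash
python3 look.py
```

```text
bright bbox [ 293  235   37   92 2749] all top row 231 widths [37, 38]
t 31.55 pos [0.512  0.127  0.0959] yaw 0.186 F [-1.2  1.2  0.5] Tz [0.226 0.106 0.065] q6 1.48 op 0.0153 1.7
```

>>> carry_out(
  commands=[
    [[0,0,0.0003],0.08,0.165],
    [[0,0,0.0003],0.08,0.165],
    [[0,0,0],0,0.165],
  ],
)

```text
time: 31.98
tool_pos: [0.5121, 0.1269, 0.0953]
tool_rot: [3.141, 0.0, 0.026]
contact_force: [-0.6, 0.2, 1.2]
opening: 0.015
grip_force: 1.1
```

```bash
python3 look.py
```

```text
bright bbox [ 295  236   37   91 2787] all top row 231 widths [37, 37]
t 31.975 pos [0.5121 0.1269 0.0953] yaw 0.026 F [-0.6  0.2  1.2] Tz [0.175 0.149 0.015] q6 1.64 op 0.015 1.1
```

>>> carry_out(
  commands=[
    [[0,-0.0015,0],0,0.165],
    [[0,0,0.0002],0.07,0.165],
    [[0,0,0.0002],0.07,0.165],
    [[0,0,0],0,0.165],
  ],
)

```text
time: 32.52
tool_pos: [0.5122, 0.1284, 0.0949]
tool_rot: [3.141, -0.0, -0.115]
contact_force: [-0.1, 0.8, 0.8]
opening: 0.0151
grip_force: 0.5
```

```bash
python3 look.py
```

```text
bright bbox [ 293  243   37   84 2496] all top row 236 widths [38, 37]
t 32.525 pos [0.5122 0.1284 0.0949] yaw -0.115 F [-0.1  0.8  0.8] Tz [ 0.106  0.11  -0.006] q6 1.79 op 0.0151 0.5
```

>>> carry_out(
  commands=[
    [[0,0,0.0002],0.07,0.165],
    [[0,0,0],0,0.165],
  ],
)

```text
time: 32.83
tool_pos: [0.5121, 0.1284, 0.0947]
tool_rot: [3.141, 0.0, -0.185]
contact_force: [-0.4, 0.1, -0.7]
opening: 0.0149
grip_force: 0.3
```

```bash
python3 look.py
```

```text
bright bbox [ 293  243   37   84 2437] all top row 237 widths [37, 37]
t 32.825 pos [0.5121 0.1284 0.0947] yaw -0.185 F [-0.4  0.1 -0.7] Tz [0.08 0.1  0.04] q6 1.86 op 0.0149 0.3
```

>>> carry_out(
  commands=[
    [[0,0,0.0002],0.06,0.165],
    [[0,0,0],0,0.165],
  ],
)

```text
time: 33.12
tool_pos: [0.5122, 0.1284, 0.0945]
tool_rot: [3.141, -0.0, -0.245]
contact_force: [-0.2, 1.1, 0.0]
opening: 0.0152
grip_force: 0.2
```

```bash
python3 look.py
```

```text
bright bbox [ 295  255   35   72 2325] all top row 238 widths [36, 38]
t 33.125 pos [0.5122 0.1284 0.0945] yaw -0.245 F [-0.2  1.1  0. ] Tz [0.12  0.037 0.018] q6 1.92 op 0.0152 0.2
```

>>> carry_out(
  commands=[
    [[0,0,0.0002],0.06,0.165],
    [[0,0,0],0,0.165],
  ],
)

```text
time: 33.42
tool_pos: [0.5122, 0.1284, 0.0943]
tool_rot: [3.142, -0.0, -0.305]
contact_force: [-0.4, 1.0, 0.1]
opening: 0.0151
grip_force: 0.2
```

```bash
python3 look.py
```

```text
bright bbox [ 295  255   36   72 2338] all top row 238 widths [36, 37]
t 33.425 pos [0.5122 0.1284 0.0943] yaw -0.305 F [-0.4  1.   0.1] Tz [ 0.098  0.039 -0.034] q6 1.98 op 0.0151 0.2
```

>>> carry_out(
  commands=[
    [[0,0,0],0.05,0.165],
    [[0,0,0],0,0.165],
  ],
)

```text
time: 33.72
tool_pos: [0.5122, 0.1284, 0.0943]
tool_rot: [3.142, -0.0, -0.355]
contact_force: [0.0, 0.2, 0.4]
opening: 0.0153
grip_force: 0.2
```

```bash
python3 look.py
```

```text
bright bbox [ 295  256   36   71 2329] all top row 238 widths [36, 38]
t 33.725 pos [0.5122 0.1284 0.0943] yaw -0.355 F [0.  0.2 0.4] Tz [0.159 0.048 0.036] q6 2.03 op 0.0153 0.2
```

>>> carry_out(
  commands=[
    [[0,0,0],0.06,0.165],
    [[0,0,0],0,0.165],
  ],
)

```text
time: 34.02
tool_pos: [0.5121, 0.1284, 0.0943]
tool_rot: [3.142, -0.0, -0.415]
contact_force: [0.2, -0.2, 0.4]
opening: 0.0152
grip_force: 0.3
```

```bash
python3 look.py
```

```text
bright bbox [ 295  256   36   71 2331] all top row 239 widths [36, 38]
t 34.025 pos [0.5121 0.1284 0.0943] yaw -0.415 F [ 0.2 -0.2  0.4] Tz [ 0.093  0.049 -0.017] q6 2.09 op 0.0152 0.3
```

>>> carry_out(
  commands=[
    [[0,0,0],0.05,0.165],
    [[0,0,0],0,0.165],
  ],
)

```text
time: 34.33
tool_pos: [0.5121, 0.1284, 0.0943]
tool_rot: [3.142, -0.0, -0.465]
contact_force: [-0.4, 0.8, 0.1]
opening: 0.0151
grip_force: 0.3
```

```bash
python3 look.py
```

```text
bright bbox [ 295  256   36   71 2330] all top row 239 widths [36, 36]
t 34.325 pos [0.5121 0.1284 0.0943] yaw -0.465 F [-0.4  0.8  0.1] Tz [0.118 0.105 0.013] q6 2.14 op 0.0151 0.3
```

>>> carry_out(
  commands=[
    [[0,0,0],0.05,0.165],
    [[0,0,0],0,0.165],
  ],
)

```text
time: 34.62
tool_pos: [0.5122, 0.1284, 0.0943]
tool_rot: [3.142, -0.0, -0.515]
contact_force: [0.3, -0.7, -0.7]
opening: 0.0152
grip_force: 0.5
```

```bash
python3 look.py
```

```text
bright bbox [ 294  256   37   71 2353] all top row 239 widths [36, 37]
t 34.625 pos [0.5122 0.1284 0.0943] yaw -0.515 F [ 0.3 -0.7 -0.7] Tz [ 0.043 -0.001  0.009] q6 2.19 op 0.0152 0.5
```

>>> carry_out(
  commands=[
    [[0,0,0],0.05,0.165],
    [[0,0,0],0,0.165],
  ],
)

```text
time: 34.92
tool_pos: [0.5121, 0.1285, 0.0943]
tool_rot: [-3.142, 0.0, -0.565]
contact_force: [-0.1, 0.3, -1.2]
opening: 0.0156
grip_force: 2.3
```

```bash
python3 look.py
```

```text
bright bbox [ 292  255   39   72 2368] all top row 239 widths [36, 37]
t 34.925 pos [0.5121 0.1285 0.0943] yaw -0.565 F [-0.1  0.3 -1.2] Tz [0.265 0.044 0.054] q6 2.24 op 0.0156 2.3
```

>>> carry_out(
  commands=[
    [[0,0,0],0.04,0.165],
    [[0,0,0],0,0.165],
  ],
)

```text
time: 35.22
tool_pos: [0.5121, 0.1286, 0.0943]
tool_rot: [-3.142, 0.0, -0.605]
contact_force: [-0.6, 0.9, -1.2]
opening: 0.0154
grip_force: 5.6
```

```bash
python3 look.py
```

```text
bright bbox [ 291  255   40   72 2387] all top row 239 widths [36, 37]
t 35.225 pos [0.5121 0.1286 0.0943] yaw -0.605 F [-0.6  0.9 -1.2] Tz [0.47  0.139 0.117] q6 2.28 op 0.0154 5.6
```

The torque climbs to 0.12 N m and the bar starts lagging, so it's home at about 124° forward. I'll relieve, let go, back away and check the height.

>>> carry_out(
  commands=[
    [[0,0,0],-0.06,0.165],
    [[0,0,0],0,0.3],
    [[0,0,0],0,0.5],
    [[0,0,-0.01],0,0.5],
    [[0,0,-0.03],0,0.5],
    [[0,0,-0.04],0,0.5],
    [[0,0,-0.04],0,0.5],
    [[-0.03,0,0],0,0.5],
    [[-0.03,0,0],0,0.5],
    [[0,0,0],0,0.5],
    [[0,0,0],0,0.5],
  ],
)

```text
time: 36.65
tool_pos: [0.4616, 0.1595, 0.2149]
tool_rot: [-3.141, -0.001, -0.547]
contact_force: [0.1, -0.5, -0.8]
opening: 0.046
grip_force: 0.0
```

```bash
sed -i 's/for z in (.010,.014,.018,.022,.025)/for z in (.002,.006,.010,.014)/; s/np.array(\[-1,0,0.\])/np.array([.5,0,0.])/' ht2.py; python3 ht2.py; python3 -c "
from h import *
s=robot.observe();print(s['time'],s['tool_pos'],s['contact_force'])"
```

```text
wrist [ 301  105   26   99 2056]
scene [324 178  10  17  97]
0.002 0.0692 (np.float64(0.9324263038548752), array([-0.3,  0.3,  0.4])) [ 0.002 -0.502 -0.014  0.02 ]
0.006 0.1001 (np.float64(0.9053280493174812), array([-0.4,  0.3, -1.1])) [ 0.006 -0.501 -0.016  0.02 ]
0.01 0.1485 (np.float64(0.8790081231295426), array([-0.6,  0.4, -2.5])) [ 0.01  -0.49  -0.012  0.021]
0.014 0.214 (np.float64(0.8440065681444991), array([-0.3,  0.4, -3.8])) [ 0.014 -0.503  0.012  0.021]
36.75 [0.4616927  0.15922124 0.21448493] [ 0.21230683  0.39271273 -0.18557146]
```

The fit's lowest height matches best, so the screw is at home level, upright and released. Handing in.

```bash
python3 -c "
from cell import robot
print(robot.hand_in())"
```

```text
the job is handed in; nothing more can be done
None
```

The clamp screw is threaded into the press and let go, upright and home as far as I could measure, and the job is handed in at about 37 s; an early forward turn before the true drop met about 0.44 N m and was backed off at once.

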